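Fit the spare power module in the rack and lock the keeper over it

TASK

Stand the spare blue-capped power module squarely in the empty bay of the sloping rack, all the way down on the deck, without disturbing the modules packed on either side. Then pull back the red spring plunger on the keeper, slide the keeper along its tube until its arm is over the module you fitted, and let the plunger drop fully into the hole there.

Things in the scene. Friction and masses are not known exactly. Their poses are not given: they have to be found in the camera images.
- spare_mid (a point): Centre (half-way up) of the spare module: dark finned block with a blue cap, 46 mm (its x) by 24 mm (its y) by 90 mm tall (its z), about 0.3 kg, weight low down. Starts upright on the bench to the robot's right; looks the same turned half round. Grip it across its 46 mm width in its upper half: in the rack its 24 mm thickness is closed in by the neighbours.
- rack: Grey sloping rack, origin on the bench below the row's middle bay; x away from the robot, y along the row to the left, z up. Its deck rises away from the robot at 28 degrees, 45 mm above the bench under the middle of the row. Five bays 27 mm apart along y. A stop 25 mm high runs along the row's low side. An aluminium tube runs along y behind the row, its top 26 mm off the deck.
- bay (a point): Empty bay (one of the inner three): middle of its green patch on the deck, where the middle of the module's underside belongs. Frame tilted with the deck: x uphill, y along the row to the left, z off the deck, leaning 28 degrees to the robot; modules stand along z. The gap between neighbours is 30 mm in y. The stop's face is at x = -23 mm; the tube's near face at x = +64 mm, nothing between.
- mod_a_mid (a point): Centre of a grey-capped neighbour module standing loose in the rack, same size as the spare. Leave it in place.
- mod_b_mid (a point): Centre of a grey-capped neighbour module standing loose in the rack, same size as the spare. Leave it in place.
- mod_c_mid (a point): Centre of a grey-capped neighbour module standing loose in the rack, same size as the spare. Leave it in place.
- mod_d_mid (a point): Centre of a grey-capped neighbour module standing loose in the rack, same size as the spare. Leave it in place.
- knob (a point): Middle of the red plunger knob, 22 mm across, 26 mm tall, axes as the bay's (pull along z). With the plunger in: 76 mm uphill of the row's middle line, 81 mm off the deck, 34 mm above the saddle's top. The steel post of the keeper's arm stands on its downhill side, face 22 mm from the knob's axis, 103 mm high: put the fingers on the knob's two sides along the row (y). Knob, pin and arm share one y.
- plunger (a joint): Plunger pull in m: 0 is fully in, up to 0.014 pulled back against a spring of 4 N rising to 6 N. The 6 mm pin reaches 9 mm into the tube: it is clear when pulled 0.0095 or more and rests at about 0.009 if let go off a hole. It springs back when let go.
- keeper (a joint): Keeper's position along its tube in m, growing along +y of the bay; 0 at the rack's middle bay, holes (9 mm long) at -0.054, -0.027, 0, 0.027, 0.054, one for each bay. It starts locked at 0.093 to 0.113, pin in a long parking slot beyond the row's left end. Sliding friction about 1.2 N once the plunger is pulled.
- keeper_pad (a point): Underside of the red pad below the tip of the keeper's steel arm, 94.5 mm off the deck (4.5 mm above a seated module), axes as the bay's. It has the same y as the knob and pin.

How it is judged:
By the outcome, as a careful person would: the job done as asked, in the order asked, and still so for the second after the job is handed in, with the robot touching nothing.
It also fails if it takes over 56 s, if anything falls off the work surface, if the arm or the gripper's body presses on something with over 40 N, if the wrist force passes 120 N, or if a joint passes its speed limit or range.

ROBOT

A 6-joint arm with a two-finger parallel gripper is mounted at the origin on the work surface. World frame = base frame: x ahead of the robot, y to its left, z up, the work surface at z = 0. Lengths are in m, angles in degrees, forces in N, time in s.
With the tool pointing down it reaches from about 0.35 to 0.875 m from the base axis. Payload 4.2 kg.
Tool frame: the origin (TCP) lies where the fingers leave the gripper's body, on its centre line; the fingertips stand 70 mm ahead of it and the grasp point (between the pads) lies 51 mm ahead of it; z points along the fingers, y is the direction in which the jaws open and shut (so a half turn about z gives the same grasp; the last joint's range is limited). The gripper opens to 87 mm and grips with 3 to 60 N. Pads are 19 mm wide; open, the fingers measure 117 mm over their backs; the gripper's body (75 mm by 190 mm) begins 51 mm behind the grasp point.
Start: joints at [78.3, 22.042, 0.453, 0, -68.411, -14.817], TCP at [0.279, 0.559, 0.292] pointing down, gripper open.
Joint ranges: [-179.83, 179.83], [-69.29, 118.12], [-61.27, 80.66], [-181.25, 117.63], [-171.15, -9.14], [-177.46, 177.46]. Speed limits (degrees/s): [159.86, 159.86, 180, 180, 180, 180].

INTERFACE

Orientations are given as a 3x3 rotation matrix whose columns are the frame's x, y, z axes.
In Python, from station import sense, capture, camera_model, finish_job gives the robot as it stands.
- The arm moves only by the shell command python3 -m inch 'ROWS'. ROWS is JSON, a list of rows, each an object with "hand": the closure, from 0 (fully open) to 1 (shut); "slide": the shift along the world's x, y, z in cm, a list of three; "yaw": the turn about the world's z in rad. A call has 1 to 10 rows; each row is the pose to reach, as a shift and turn from the pose commanded when the call began; what a row does not reach only later rows make up. A row lasts 1/8 s, in which the tool goes at most 62.5 mm and 10.7 degrees, less where a joint would pass 70% of its speed; a pose out of reach is approached as far as the arm can. A call with a gripper value outside its range is refused whole. The fingers move at their own pace and stop on an object; the grip force is fixed at half the most. Time passes only in rows, so rows that repeat a pose let the fingers close. It gives the time, the measured TCP pose, the force and the opening at its end, in the units of the state.
- sense(): the state, without advancing time (a new reading comes with each control period).
- capture(name): name is "scene" or "top" or "wrist"; returns the picture (480x640x3 uint8, blue, green, red); there is no depth.
- camera_model(name): a dict with "mtx" (3x3 intrinsics, pixels), "xyz" and "orientation" of the camera in the world; the wrist camera has in their place "tool_from_camera" (4x4, takes a point from camera to tool coordinates, whose origin is the TCP and whose axes are the flange's). Camera axes: x right, y up, looking along -z (the intrinsics and any distortion apply to the point x, -y, -z); pixel columns grow to the right and rows downward; lengths in m; the calibration is good to about 2 mm. The wrist camera is an equidistant fisheye: a pixel r from the principal point sees the ray r / f radians off the axis. A picture is of the moment at which its call begins: read the wrist's pose just before it. camera_model takes no time and is no camera call.
- finish_job(): hands the job in, once; it reports no verdict.
The state is a dict: "time_s": time; "joints": joint angles; "joint_velocities": joint speeds; "effort": joint torques, N m; "tcp_pos": TCP position; "ee_rot": TCP orientation; "wrist_force": force on the tool from outside, world axes, zero at the start; "moment": the same for the moment, N m; "gripper_width": opening from 0.0 (shut) to 1.0 (fully open).
Only numpy, scipy, OpenCV 4.12 (cv2) and the standard library are available. Lean on these libraries where they do the work, as an engineer would, in place of code of your own. Each camera call takes 0.05 s, during which the arm holds its last target. There are 200 camera calls.

## Working session

There is one attempt and no reset: what is moved stays moved. The work goes in short steps, Python scripts to look and compute and a shell command to move; the robot and the scene stay as the last step left them, time stands still between calls to the robot, and variables do not carry over. Pictures are saved under pics/ and viewed, about 8 in all and at most 12, crops included, and the job is handed in when it is done.

```bash
mkdir -p pics; ls
python3 - <<'E'
from station import *
import cv2,numpy as np
a=capture("scene");b=capture("top")
cv2.imwrite("pics/s0.png",a);cv2.imwrite("pics/t0.png",b)
for n in("scene","top","wrist"):print(n,camera_model(n))
s=sense();print(s["time_s"],s["tcp_pos"],s["ee_rot"],s["gripper_width"])
E
```

```text
pics
scene {'mtx': array([[525.87966474,   0.        , 317.69642839],
       [  0.        , 525.87966474, 236.1265096 ],
       [  0.        ,   0.        ,   1.        ]]), 'xyz': array([ 1.26552408, -0.34154364,  0.63430887]), 'orientation': array([[ 0.34190014, -0.5348563 ,  0.77267912],
       [ 0.9396567 ,  0.1838771 , -0.28850389],
       [ 0.01223013,  0.82469264,  0.56544892]])}
top {'mtx': array([[517.10618002,   0.        , 321.06922309],
       [  0.        , 517.10618002, 246.29222986],
       [  0.        ,   0.        ,   1.        ]]), 'xyz': array([ 0.50052373, -0.08205379,  0.8283351 ]), 'orientation': array([[ 0.0062088 ,  0.99721617, -0.07430584],
       [-0.99988476,  0.00722049,  0.01335429],
       [ 0.01385364,  0.07421436,  0.99714608]])}
wrist {'mtx': array([[371.64829954,   0.        , 318.45720034],
       [  0.        , 371.64829954, 236.86741041],
       [  0.        ,   0.        ,   1.        ]]), 'tool_from_camera': array([[ 2.56473780e-04,  9.51516617e-01,  3.07597239e-01,
         8.38837465e-02],
       [ 9.99999047e-01, -6.61386691e-04,  1.21212691e-03,
         1.43579985e-04],
       [ 1.35679962e-03,  3.07596635e-01, -9.51515880e-01,
        -9.12849428e-02],
       [ 0.00000000e+00,  0.00000000e+00,  0.00000000e+00,
         1.00000000e+00]])}
0.1 [0.27883623 0.55891372 0.29127355] [[ 8.94734023e-01 -4.46598738e-01 -7.71060597e-04]
 [-4.46599393e-01 -8.94732282e-01 -1.76816488e-03]
 [ 9.97673966e-05  1.92639247e-03 -9.99998140e-01]] 1.0017110847685564
```

View pics/t0.png

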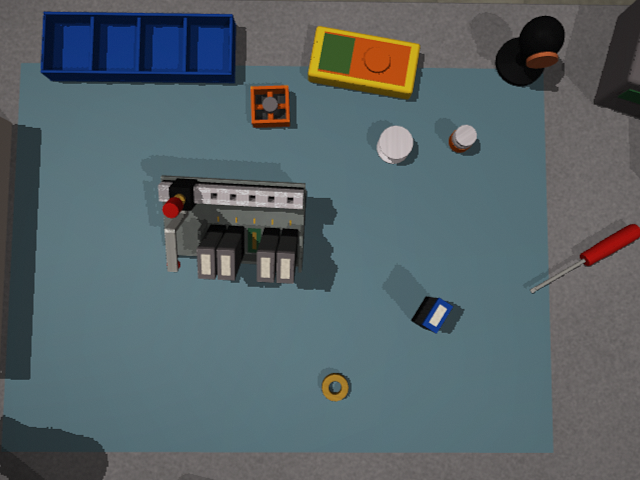

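View pics/s0.png

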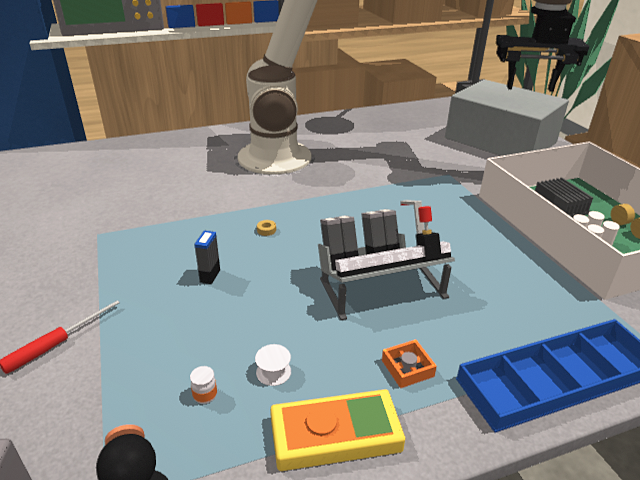

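```bash
cat > h.py <<'E'
import cv2,numpy as np
from station import *
def ray(n,px,s=None):
    m=camera_model(n);K=m["mtx"];u=(px[0]-K[0,2])/K[0,0];v=(px[1]-K[1,2])/K[1,1]
    if n!="wrist": return m["xyz"],m["orientation"]@np.array([u,-v,-1.])
    r=np.hypot(u,v);k=np.sin(r)/max(r,1e-9);d=np.array([u*k,-v*k,-np.cos(r)])
    T=m["tool_from_camera"];R=s["ee_rot"];return s["tcp_pos"]+R@T[:3,3],R@T[:3,:3]@d
def onz(n,px,z,s=None):
    o,d=ray(n,px,s);return o+d*(z-o[2])/d[2]
def tri(*rs):
    A=0;b=0
    for o,d in rs:
        d=d/np.linalg.norm(d);P=np.eye(3)-np.outer(d,d);A=A+P;b=b+P@o
    return np.linalg.solve(A,b)
def blobs(mask,amin=30,amax=3000):
    n,l,st,c=cv2.connectedComponentsWithStats(mask.astype(np.uint8))
    return [(i,st[i],c[i],cv2.minAreaRect(np.argwhere(l==i)[:,::-1].astype(np.float32))) for i in range(1,n) if amin<st[i][4]<amax]
def yaw(s): return np.degrees(np.arctan2(s["ee_rot"][1][1],s["ee_rot"][0][1]))
E
python3 - <<'E'
from h import *
a=cv2.imread("pics/t0.png").astype(int);b=cv2.imread("pics/s0.png").astype(int)
B,G,R=[a[...,i] for i in range(3)]
Y,X=np.mgrid[:480,:640]
roi=(Y>150)&(Y<340)&(X>150)&(X<470)
print("labels")
for i,st,c,r in blobs(roi&(B>140)&(R>140)&(G>140)): print(st,c.round(1),np.round(r[1],1),round(r[2],1),onz("top",c,.1245).round(4))
print("blue")
for i,st,c,r in blobs(roi&(B>120)&(R<90)&(B-R>80)|roi&(X>410)&(B>130)&(Y>280),40): print(st,c.round(1),onz("top",r[0],.09).round(4),(cv2.boxPoints(r)).round(1).tolist(),[onz("top",p,.09)[:2].round(3).tolist() for p in cv2.boxPoints(r)])
print("red")
for i,st,c,r in blobs(roi&(R>110)&(G<70)): print(st,c.round(1),r)
print("green")
for i,st,c,r in blobs(roi&(G-R>25)&(G-B>15),8): print(st,c.round(1),onz("top",c,.045).round(4))
print("scene red")
for i,st,c,r in blobs((b[...,2]>110)&(b[...,1]<70)&(X>380)&(Y<330)&(Y>190)&(X<460)): print(st,c.round(1))
big=cv2.resize(a[165:345,140:460].astype(np.uint8),None,fx=2.5,fy=2.5,interpolation=cv2.INTER_CUBIC);cv2.imwrite("pics/c1.png",big)
E
```

```text
labels
[378 151  32  13 234] [392.1 154.7] [12. 31.] 90.0 [ 0.681  -0.1892  0.1245]
[159 185  10   6  32] [163.8 187.7] [9. 5.] 0.0 [0.632  0.1246 0.1245]
[ 198  187  105   22 1360] [251.3 197.7] [104.9  16.2] 3.2 [0.6191 0.0046 0.1245]
[201 254  10  21 163] [205.5 264. ] [20.4  8.2] 86.2 [0.5277 0.0652 0.1245]
[221 256   9  20 158] [225.4 264.8] [19.  8.] 90.0 [0.5268 0.0383 0.1245]
[261 258   9  20 174] [265.  267.2] [19.  8.] 90.0 [ 0.524  -0.0155  0.1245]
[281 259   9  20 174] [284.9 268.2] [19.  8.] 90.0 [ 0.5227 -0.0426  0.1245]
[429 305  18  21 179] [437.6 315.1] [ 8.4 20.9] 31.0 [ 0.4605 -0.25    0.1245]
blue
[423 298  29  35 496] [437.4 315.2] [ 0.4583 -0.2584  0.09  ] [[422.5, 324.3999938964844], [438.8999938964844, 297.70001220703125], [452.79998779296875, 306.20001220703125], [436.5, 332.8999938964844]] [[0.445, -0.237], [0.483, -0.26], [0.471, -0.28], [0.434, -0.256]]
red
[162 203  17  15 192] [169.9 210.1] ((170.0, 210.00001525878906), (15.55634880065918, 14.142135620117188), 45.0)
green
[248 228  13  15  79] [255.8 232.9] [0.5786 0.0068 0.045 ]
scene red
[419 207  13  15 176] [424.8 214. ]
```

View pics/c1.png

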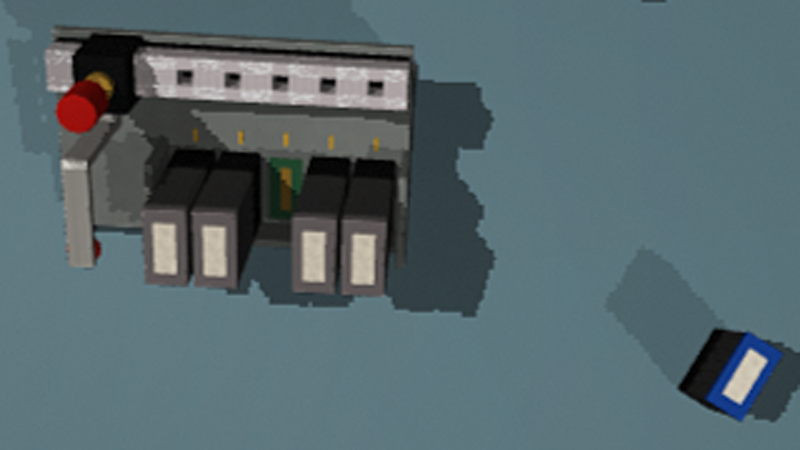

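```bash
python3 -m inch '[{"hand":0,"slide":[1,-6,0],"yaw":-0.15},{"hand":0,"slide":[2,-12,0],"yaw":-0.3},{"hand":0,"slide":[3,-18,0],"yaw":-0.45},{"hand":0,"slide":[4,-24,0],"yaw":-0.6},{"hand":0,"slide":[5,-30,0],"yaw":-0.75},{"hand":0,"slide":[6,-36,0],"yaw":-0.9},{"hand":0,"slide":[8,-42,0],"yaw":-1.05},{"hand":0,"slide":[9,-48,0],"yaw":-1.2},{"hand":0,"slide":[10,-54,0],"yaw":-1.35},{"hand":0,"slide":[11,-58,0],"yaw":-1.5}]'
```

```text
time_s: 1.35
tcp_pos: [0.3885, -0.023, 0.2922]
ee_rot: [[-0.388, -0.922, 0.0], [-0.922, 0.388, 0.0], [-0.0, 0.0, -1.0]]
wrist_force: [-0.1, -0.1, -0.2]
gripper_width: 0.999
```

```bash
python3 -m inch '[{"hand":0,"slide":[2,-6,-1],"yaw":-0.1},{"hand":0,"slide":[4,-12,-2],"yaw":-0.14},{"hand":0,"slide":[5.5,-18,-4],"yaw":-0.14},{"hand":0,"slide":[7,-23.5,-5],"yaw":-0.14},{"hand":0,"slide":[7,-23.5,-5],"yaw":-0.14},{"hand":0,"slide":[7,-23.5,-5],"yaw":-0.14}]'
python3 - <<'E'
from h import *
s=sense();w=capture("wrist");cv2.imwrite("pics/w1.png",w);print(s["tcp_pos"],yaw(s))
a=w.astype(int);B,G,R=[a[...,i] for i in range(3)]
m=(B>110)&(B-R>80)
for i,st,c,r in blobs(m,100,100000):
    p=[onz("wrist",q,.09,s)[:2] for q in cv2.boxPoints(r)]
    e=[p[1]-p[0],p[2]-p[1]];e=max(e,key=np.linalg.norm)
    print(st,c,np.mean(p,0).round(4),np.round(p,4).tolist(),np.degrees(np.arctan2(e[1],e[0])))
E
```

```text
time_s: 2.1
tcp_pos: [0.4585, -0.2557, 0.2417]
ee_rot: [[-0.508, -0.861, -0.001], [-0.861, 0.508, 0.001], [0.0, 0.002, -1.0]]
wrist_force: [-0.2, -0.1, -0.3]
gripper_width: 0.999
[ 0.45850945 -0.2557478   0.24166746] 149.46114855550107
```

View pics/w1.png

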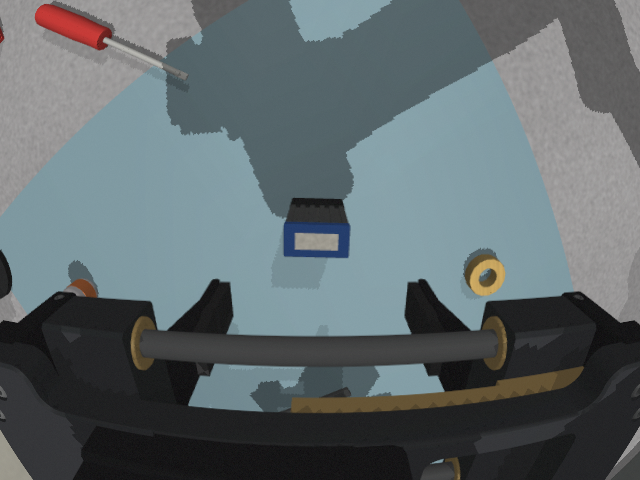

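Run:
```python
from h import *
s=sense();a=cv2.imread("pics/w1.png").astype(int);B,G,R=[a[...,i] for i in range(3)]
Y,X=np.mgrid[:480,:640]
m=(B-R>50)&(B-G>30)&(X>260)&(X<370)&(Y>190)&(Y<280)
for i,st,c,r in blobs(m,100,100000):
    p=[onz("wrist",q,.09,s)[:2] for q in cv2.boxPoints(r)]
    e=[p[1]-p[0],p[2]-p[1]];e=max(e,key=np.linalg.norm)
    print(st,c,np.mean(p,0).round(4),np.round(p,4).tolist(),np.degrees(np.arctan2(e[1],e[0])))
```

```text
[ 284  222   66   36 1448] [316.1160221  238.20096685] [ 0.4566 -0.2589] [[0.4827, -0.2604], [0.4689, -0.2813], [0.4311, -0.2578], [0.4437, -0.2362]] 148.14131074204667
```

```bash
python3 -m inch '[{"hand":0,"slide":[-0.15,-0.3,-4],"yaw":-0.02},{"hand":0,"slide":[-0.15,-0.3,-8],"yaw":-0.02},{"hand":0,"slide":[-0.15,-0.3,-11],"yaw":-0.02},{"hand":0,"slide":[-0.15,-0.3,-12.2],"yaw":-0.02},{"hand":0,"slide":[-0.15,-0.3,-12.2],"yaw":-0.02},{"hand":1,"slide":[-0.15,-0.3,-12.2],"yaw":-0.02},{"hand":1,"slide":[-0.15,-0.3,-12.2],"yaw":-0.02},{"hand":1,"slide":[-0.15,-0.3,-12.2],"yaw":-0.02},{"hand":1,"slide":[-0.15,-0.3,-12.2],"yaw":-0.02},{"hand":1,"slide":[-0.15,-0.3,-12.2],"yaw":-0.02}]'
```

```text
time_s: 3.4
tcp_pos: [0.4578, -0.2589, 0.1204]
ee_rot: [[-0.524, -0.851, 0.001], [-0.851, 0.524, -0.0], [-0.0, -0.001, -1.0]]
wrist_force: [2.1, -0.6, -3.0]
gripper_width: 0.528
```

```bash
python3 -m inch '[{"hand":1,"slide":[0,0,3],"yaw":0},{"hand":1,"slide":[0,0,8],"yaw":0},{"hand":1,"slide":[1,1,13],"yaw":0.08},{"hand":1,"slide":[3,5,17],"yaw":0.18},{"hand":1,"slide":[5,10,17],"yaw":0.28},{"hand":1,"slide":[7,15.5,17],"yaw":0.38},{"hand":1,"slide":[9,21,17],"yaw":0.47},{"hand":1,"slide":[11,26,17],"yaw":0.505},{"hand":1,"slide":[11,26.8,17],"yaw":0.505},{"hand":1,"slide":[11,26.8,17],"yaw":0.505}]'
python3 - <<'E'
from h import *
s=sense();w=capture("wrist");cv2.imwrite("pics/w2.png",w);print(s["tcp_pos"],yaw(s))
t=capture("top");cv2.imwrite("pics/t2.png",t)
E
```

```text
time_s: 4.65
tcp_pos: [0.5668, 0.0095, 0.2891]
ee_rot: [[-0.046, -0.999, -0.003], [-0.999, 0.046, -0.0], [0.0, 0.003, -1.0]]
wrist_force: [-0.1, -0.2, -2.6]
gripper_width: 0.524
[0.56676217 0.00951949 0.28913814] 177.34372306253826
```

View pics/w2.png

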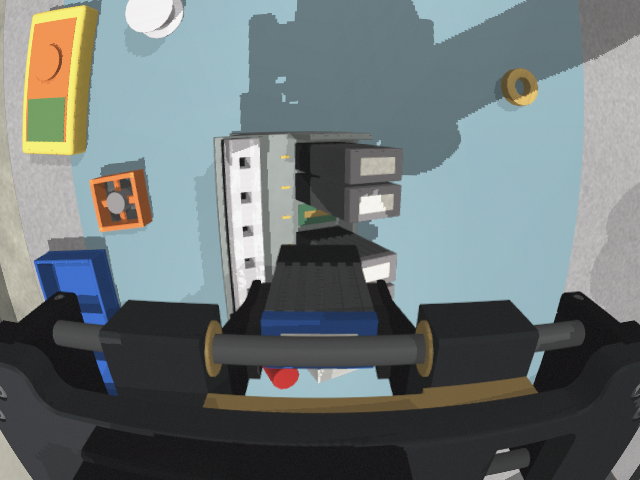

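Run:
```python
from h import *
s=sense();a=cv2.imread("pics/w2.png").astype(int)
Y,X=np.mgrid[:480,:640]
x=np.array([np.cos(np.radians(-2.65)),np.sin(np.radians(-2.65))]);y=np.array([-x[1],x[0]]);o=np.array([.5676,.0094])
rk=lambda p:(round(1000*(p[:2]-o)@x,1),round(1000*(p[:2]-o)@y,1))
for i,st,c,r in blobs((a.min(2)>120)&(X>340)&(X<410)&(Y>130)&(Y<290),60): print("label",c.round(1),rk(onz("wrist",r[0],.1245,s)))
g=(a.max(2)<80)&(X>234)&(X<258)&(Y>150)&(Y<275)
for i,st,c,r in blobs(g,20,200): print("hole",c.round(1),rk(onz("wrist",r[0],.1037,s)))
t=cv2.imread("pics/t0.png").astype(int)
for i,st,c,r in blobs((t.max(2)<80)&(X>205)&(X<300)&(Y>188)&(Y<205),5,100): print("tophole",c.round(1),rk(onz("top",c,.1037)))
r1=ray("top",(169.9,210.1));r2=ray("scene",(424.8,214.0));k=tri(r1,r2);print("knob",k,rk(k))
```

```text
label [377.  165.6] (np.float64(-43.4), np.float64(-54.6))
hole [242.  161.6] (np.float64(55.6), np.float64(-55.6))
hole [243.  195.5] (np.float64(55.9), np.float64(-29.6))
tophole [296.5 189. ] (np.float64(71.0), np.float64(-62.6))
tophole [213.2 195. ] (np.float64(56.0), np.float64(54.2))
tophole [232.1 196.2] (np.float64(55.8), np.float64(27.5))
tophole [251.2 197.2] (np.float64(55.8), np.float64(0.6))
tophole [270.3 198.5] (np.float64(55.3), np.float64(-26.4))
tophole [289.7 199.4] (np.float64(55.6), np.float64(-53.9))
knob [0.59744703 0.10820751 0.14791422] (np.float64(25.2), np.float64(100.1))
```

Run:
```python
from h import *
s=sense();a=cv2.imread("pics/w2.png")
g=cv2.cvtColor(a,cv2.COLOR_BGR2GRAY)
print(g[238:252,300:345:11].T.tolist())
for yy in (243,245,247):
    p=onz("wrist",(318,yy),s["tcp_pos"][2]-.1204,s);print(yy,(s["ee_rot"].T@(p-s["tcp_pos"]))*1000)
cv2.imwrite("pics/c2.png",cv2.resize(a[120:400,200:420],None,fx=2.5,fy=2.1))
```

```text
[[35, 33, 32, 33, 34, 34, 30, 31, 29, 30, 29, 31, 29, 28], [25, 29, 41, 59, 62, 65, 62, 35, 28, 28, 27, 28, 32, 31], [43, 53, 55, 54, 54, 57, 51, 33, 29, 27, 31, 28, 26, 30], [54, 57, 57, 55, 53, 56, 50, 33, 28, 28, 28, 29, 27, 30], [56, 57, 55, 55, 53, 55, 52, 32, 28, 29, 28, 28, 29, 27]]
243 [ 12.15514905   0.80904769 120.40625217]
245 [ 10.88013257   0.80887469 120.40574443]
247 [  9.60033046   0.8086957  120.40523477]
```

View pics/c2.png

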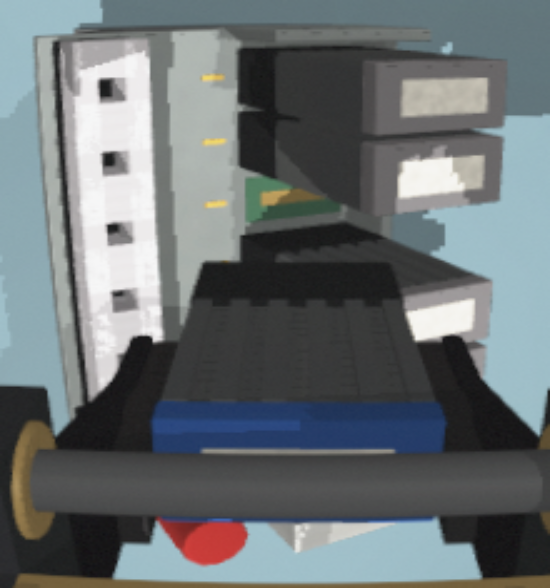

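```bash
python3 -m inch '[{"hand":1,"slide":[0.1,-0.1,-2],"yaw":0},{"hand":1,"slide":[0.1,-0.1,-4],"yaw":0},{"hand":1,"slide":[0.1,-0.1,-5.5],"yaw":0},{"hand":1,"slide":[0.1,-0.1,-7],"yaw":0},{"hand":1,"slide":[0.1,-0.1,-8.5],"yaw":0},{"hand":1,"slide":[0.1,-0.1,-9.5],"yaw":0},{"hand":1,"slide":[0.1,-0.1,-10.3],"yaw":0},{"hand":1,"slide":[0.1,-0.1,-10.6],"yaw":0},{"hand":1,"slide":[0.1,-0.1,-10.6],"yaw":0}]'
python3 - <<'E'
from h import *
s=sense();w=capture("wrist");t=capture("scene");print(s["tcp_pos"],s["wrist_force"],s["moment"])
cv2.imwrite("pics/m3.png",np.hstack([cv2.resize(w[100:400,180:430],(400,480)),cv2.resize(t[170:330,290:470],(400,355))[:355].copy() if 0 else cv2.resize(t[170:330,290:470],(400,480))]))
E
```

```text
time_s: 5.88
tcp_pos: [0.5686, 0.0083, 0.1843]
ee_rot: [[-0.047, -0.999, 0.0], [-0.999, 0.047, -0.0], [0.0, -0.0, -1.0]]
wrist_force: [0.4, 0.1, -3.6]
gripper_width: 0.526
[0.56864442 0.0083128  0.18429718] [ 0.35658621  0.07882753 -3.58259694] [ 0.05110323 -0.04081903 -0.01519869]
```

View pics/m3.png

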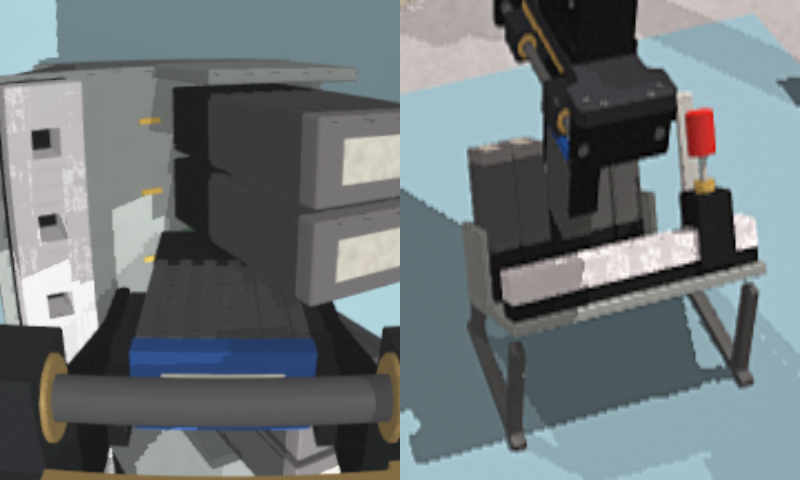

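```bash
python3 -m inch '[{"hand":1,"slide":[0,0,-0.25],"yaw":0},{"hand":1,"slide":[0,0,-0.45],"yaw":0},{"hand":1,"slide":[0,0,-0.55],"yaw":0},{"hand":1,"slide":[0,0,-0.55],"yaw":0}]'
```

```text
time_s: 6.48
tcp_pos: [0.5684, 0.0082, 0.1786]
ee_rot: [[-0.047, -0.999, -0.0], [-0.999, 0.047, -0.0], [0.0, 0.0, -1.0]]
wrist_force: [0.2, 1.0, -3.2]
gripper_width: 0.523
```

```bash
python3 -m inch '[{"hand":1,"slide":[0,0,-0.08],"yaw":0},{"hand":1,"slide":[0,0,-0.12],"yaw":0},{"hand":1,"slide":[0,0,-0.12],"yaw":0}]'; python3 -m inch '[{"hand":1,"slide":[0,0,-0.08],"yaw":0},{"hand":1,"slide":[0,0,-0.12],"yaw":0},{"hand":1,"slide":[0,0,-0.12],"yaw":0}]'
```

```text
time_s: 6.85
tcp_pos: [0.5687, 0.0083, 0.178]
ee_rot: [[-0.047, -0.999, 0.001], [-0.999, 0.047, -0.0], [-0.0, -0.001, -1.0]]
wrist_force: [-0.2, 1.0, -0.1]
gripper_width: 0.523
time_s: 7.22
tcp_pos: [0.5687, 0.0082, 0.1778]
ee_rot: [[-0.046, -0.999, 0.001], [-0.999, 0.046, -0.0], [0.0, -0.001, -1.0]]
wrist_force: [-3.2, 0.1, 6.1]
gripper_width: 0.528
```

```bash
python3 -m inch '[{"hand":0.47,"slide":[0,0,0.1],"yaw":0},{"hand":0.42,"slide":[0,0,0.1],"yaw":0},{"hand":0.37,"slide":[0,0,0.1],"yaw":0},{"hand":0.32,"slide":[0,0,0.1],"yaw":0},{"hand":0.27,"slide":[0,0,0.1],"yaw":0},{"hand":0.22,"slide":[0,0,0.1],"yaw":0},{"hand":0.16,"slide":[0,0,0.1],"yaw":0},{"hand":0.1,"slide":[0,0,0.1],"yaw":0},{"hand":0.05,"slide":[0,0,0.1],"yaw":0},{"hand":0,"slide":[0,0,0.1],"yaw":0}]'
python3 - <<'E'
from h import *
w=capture("wrist");t=capture("scene")
cv2.imwrite("pics/m4.png",np.hstack([cv2.resize(w[100:400,180:430],(400,480)),cv2.resize(t[170:330,290:470],(400,480))]))
E
```

```text
time_s: 8.48
tcp_pos: [0.5685, 0.0082, 0.1773]
ee_rot: [[-0.047, -0.999, -0.0], [-0.999, 0.047, 0.0], [-0.0, 0.0, -1.0]]
wrist_force: [-1.1, -0.9, -0.9]
gripper_width: 0.97
```

View pics/m4.png

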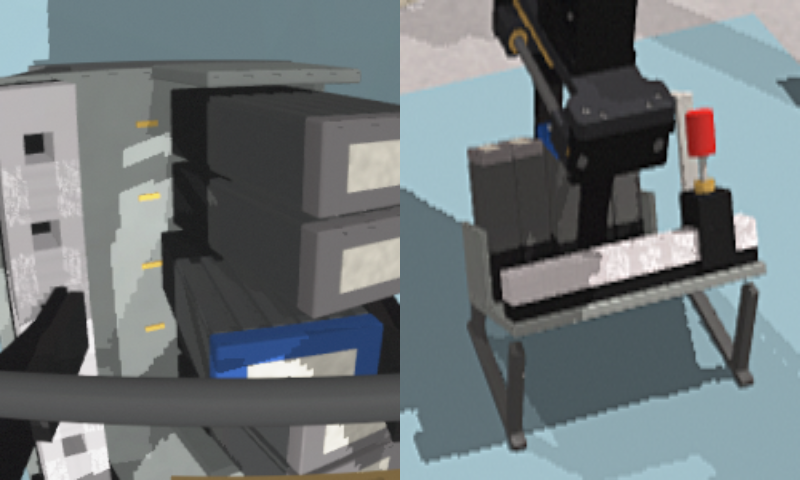

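```bash
python3 -m inch '[{"hand":0,"slide":[-0.6,0.03,0],"yaw":0},{"hand":0,"slide":[-1.2,0.06,0],"yaw":0},{"hand":0,"slide":[-1.8,0.09,0],"yaw":0},{"hand":0,"slide":[-2.2,0.1,0],"yaw":0},{"hand":0,"slide":[-2.2,0.1,0],"yaw":0},{"hand":0,"slide":[-3.2,0.15,2],"yaw":0},{"hand":0,"slide":[-5,0.2,5],"yaw":0},{"hand":0,"slide":[-6,0.2,8],"yaw":0},{"hand":0,"slide":[-6,0.2,11],"yaw":0},{"hand":0,"slide":[-6,0.2,11],"yaw":0}]'
```

```text
time_s: 9.82
tcp_pos: [0.5098, 0.0105, 0.2903]
ee_rot: [[-0.047, -0.999, 0.007], [-0.999, 0.047, 0.002], [-0.002, -0.007, -1.0]]
wrist_force: [-0.9, -0.7, -0.6]
gripper_width: 0.998
```

```bash
python3 -m inch '[{"hand":0,"slide":[1,1,0],"yaw":0.17},{"hand":0,"slide":[2,2,0],"yaw":0.34},{"hand":0,"slide":[3,3,0],"yaw":0.51},{"hand":0,"slide":[4,4,0],"yaw":0.68},{"hand":0,"slide":[5,5,0],"yaw":0.85},{"hand":0,"slide":[6,6,0],"yaw":1.02},{"hand":0,"slide":[7,7,0],"yaw":1.19},{"hand":0,"slide":[8,8,0],"yaw":1.36},{"hand":0,"slide":[9.1,9.7,0],"yaw":1.53},{"hand":0,"slide":[9.1,9.7,0],"yaw":1.571}]'
python3 -m inch '[{"hand":0,"slide":[0,0,0],"yaw":0}]'
python3 - <<'E'
from h import *
s=sense();w=capture("wrist");t=capture("top");print(s["tcp_pos"],yaw(s))
cv2.imwrite("pics/w5.png",w);cv2.imwrite("pics/t5.png",t)
cv2.imwrite("pics/m5.png",np.hstack([cv2.resize(w[60:420,130:500],(500,486)),cv2.resize(t[190:300,190:310],(300,486))]))
a=w.astype(int)
Y,X=np.mgrid[:480,:640]
o=np.array([.5676,.0094]);x=np.array([np.cos(np.radians(-2.65)),np.sin(np.radians(-2.65))]);y=np.array([-x[1],x[0]])
rk=lambda p:((p[:2]-o)@x*1000).round(1).item().__repr__()+" "+((p[:2]-o)@y*1000).round(1).item().__repr__()
for i,st,c,r in blobs((a[...,2]>100)&(a[...,1]<60)&(a[...,0]<60),40): print("red",st,c.round(1),rk(onz("wrist",c,.152,s)),rk(onz("wrist",c,.16,s)))
b=cv2.imread("pics/t5.png").astype(int)
for i,st,c,r in blobs((b.min(2)>140)&(X>195)&(X<300)&(Y>245)&(Y<290),20): print("label",c.round(1),rk(onz("top",c,.1245)))
E
```

```text
time_s: 11.08
tcp_pos: [0.6, 0.1082, 0.2857]
ee_rot: [[0.999, -0.044, -0.002], [-0.044, -0.999, -0.001], [-0.002, 0.001, -1.0]]
wrist_force: [0.0, -0.3, -0.1]
gripper_width: 1.005
time_s: 11.2
tcp_pos: [0.5994, 0.1074, 0.2861]
ee_rot: [[0.999, -0.047, -0.002], [-0.047, -0.999, -0.001], [-0.002, 0.001, -1.0]]
wrist_force: [-0.0, 0.2, 0.3]
gripper_width: 0.999
[0.5994306  0.10737479 0.28610126] -92.71115211243705
red [ 308  228   33   49 1248] [325.3 253.1] 27.2 95.5 30.2 95.6
```

View pics/m5.png

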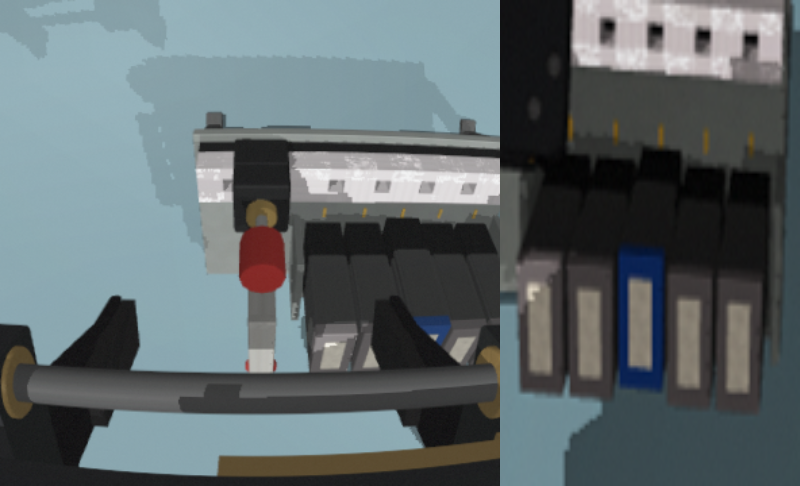

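Run:
```python
from h import *
b=cv2.imread("pics/t5.png").astype(int);Y,X=np.mgrid[:480,:640]
o=np.array([.5676,.0094]);x=np.array([np.cos(np.radians(-2.65)),np.sin(np.radians(-2.65))]);y=np.array([-x[1],x[0]])
rk=lambda p:(((p[:2]-o)@x*1000).round(1).item(),((p[:2]-o)@y*1000).round(1).item())
for i,st,c,r in blobs((b.min(2)>100)&(X>192)&(X<300)&(Y>248)&(Y<290),50): print("label",st,c.round(1),np.round(r[1],1),r[2],rk(onz("top",r[0],.1245)))
for i,st,c,r in blobs((b[...,0]-b[...,2]>50)&(X>192)&(X<300)&(Y>240)&(Y<290),20): print("blue",st,c.round(1),r)
t=cv2.imread("pics/t5.png")[190:300,190:310]
```

```text
label [200 253  11  21 175] [205.2 262.8] [20.4  9.1] 86.633544921875 (-41.1, 54.8)
label [242 253   9  20 164] [245.7 262.8] [19.  8.] 90.0 (-37.5, -0.7)
label [221 256   9  19 154] [225.4 264.9] [18.  8.] 90.0 (-42.4, 27.5)
label [193 259  37  31 408] [205.5 280.9] [30. 36.] 90.0 (-55.5, 45.6)
label [261 258   9  20 151] [265.1 266.9] [19.  8.] 90.0 (-42.9, -26.9)
label [281 259   9  20 155] [284.7 268.1] [19.  8.] 90.0 (-42.8, -54.1)
blue [238 247  17  31 309] [246.3 261.9] ((246.0, 262.0), (30.0, 16.0), 90.0)
```

```bash
python3 -m inch '[{"hand":0,"slide":[-0.5,-1,0],"yaw":-0.17},{"hand":0,"slide":[-1,-2,0],"yaw":-0.34},{"hand":0,"slide":[-1.5,-3,0],"yaw":-0.51},{"hand":0,"slide":[-2,-4,0],"yaw":-0.68},{"hand":0,"slide":[-2.5,-5,0],"yaw":-0.85},{"hand":0,"slide":[-3,-6,0],"yaw":-1.02},{"hand":0,"slide":[-4,-8,0],"yaw":-1.19},{"hand":0,"slide":[-5.3,-9.8,0],"yaw":-1.36},{"hand":0,"slide":[-5.3,-9.8,0],"yaw":-1.53},{"hand":0,"slide":[-5.3,-9.8,0],"yaw":-1.571}]'
python3 -m inch '[{"hand":0,"slide":[0,0,0],"yaw":0},{"hand":0,"slide":[0,0,0],"yaw":0}]'
```

```text
time_s: 12.55
tcp_pos: [0.5461, 0.0087, 0.2875]
ee_rot: [[-0.051, -0.999, 0.0], [-0.999, 0.051, 0.0], [-0.0, -0.0, -1.0]]
wrist_force: [-1.0, -0.1, 0.1]
gripper_width: 1.0
time_s: 12.8
tcp_pos: [0.5464, 0.0092, 0.2873]
ee_rot: [[-0.047, -0.999, 0.0], [-0.999, 0.047, -0.0], [0.0, -0.0, -1.0]]
wrist_force: [-0.3, 0.9, -0.2]
gripper_width: 0.999
```

```bash
python3 -m inch '[{"hand":0,"slide":[0,0.05,-3],"yaw":0},{"hand":0,"slide":[0,0.05,-6],"yaw":0},{"hand":0,"slide":[0,0.05,-8.5],"yaw":0},{"hand":0,"slide":[0,0.05,-10.5],"yaw":0},{"hand":0,"slide":[0,0.05,-12],"yaw":0},{"hand":0,"slide":[0,0.05,-13.2],"yaw":0},{"hand":0,"slide":[0,0.05,-13.9],"yaw":0},{"hand":0,"slide":[0,0.05,-13.9],"yaw":0}]'
python3 -m inch '[{"hand":0,"slide":[-0.3,0.01,0],"yaw":0},{"hand":0,"slide":[-0.5,0.02,0],"yaw":0},{"hand":0,"slide":[-0.65,0.03,0],"yaw":0},{"hand":0,"slide":[-0.65,0.03,0],"yaw":0}]'
```

```text
time_s: 13.8
tcp_pos: [0.5465, 0.0097, 0.1481]
ee_rot: [[-0.047, -0.999, -0.0], [-0.999, 0.047, -0.0], [0.0, 0.0, -1.0]]
wrist_force: [-0.3, -0.6, 0.1]
gripper_width: 1.006
time_s: 14.3
tcp_pos: [0.5399, 0.0101, 0.1486]
ee_rot: [[-0.047, -0.999, 0.0], [-0.999, 0.047, 0.0], [-0.0, -0.0, -1.0]]
wrist_force: [-0.1, 0.5, -0.4]
gripper_width: 1.002
```

Now push in small steps until the stop is felt.

```bash
python3 -m inch '[{"hand":0,"slide":[-0.1,0,0],"yaw":0},{"hand":0,"slide":[-0.2,0.01,0],"yaw":0},{"hand":0,"slide":[-0.25,0.01,0],"yaw":0}]'; python3 -m inch '[{"hand":0,"slide":[-0.1,0,0],"yaw":0},{"hand":0,"slide":[-0.2,0.01,0],"yaw":0},{"hand":0,"slide":[-0.2,0.01,0],"yaw":0}]'
```

```text
time_s: 14.68
tcp_pos: [0.5376, 0.0102, 0.1484]
ee_rot: [[-0.047, -0.999, 0.0], [-0.999, 0.047, 0.0], [-0.0, -0.0, -1.0]]
wrist_force: [-0.1, 0.3, -0.5]
gripper_width: 1.003
time_s: 15.05
tcp_pos: [0.5355, 0.0103, 0.1484]
ee_rot: [[-0.047, -0.999, 0.0], [-0.999, 0.047, 0.0], [-0.0, -0.0, -1.0]]
wrist_force: [0.4, 0.7, -0.3]
gripper_width: 0.996
```

```bash
python3 -m inch '[{"hand":0,"slide":[-0.1,0,0],"yaw":0},{"hand":0,"slide":[-0.2,0.01,0],"yaw":0},{"hand":0,"slide":[-0.2,0.01,0],"yaw":0}]'; python3 -m inch '[{"hand":0,"slide":[-0.1,0,0],"yaw":0},{"hand":0,"slide":[-0.15,0.01,0],"yaw":0},{"hand":0,"slide":[-0.15,0.01,0],"yaw":0}]'
python3 - <<'E'
from h import *
w=capture("wrist");cv2.imwrite("pics/w6.png",w[80:420,150:500])
E
```

```text
time_s: 15.42
tcp_pos: [0.5334, 0.0103, 0.1484]
ee_rot: [[-0.047, -0.999, -0.0], [-0.999, 0.047, -0.0], [0.0, 0.0, -1.0]]
wrist_force: [0.9, -0.2, 0.7]
gripper_width: 0.998
time_s: 15.8
tcp_pos: [0.532, 0.0105, 0.1484]
ee_rot: [[-0.047, -0.999, 0.0], [-0.999, 0.047, 0.0], [-0.0, -0.0, -1.0]]
wrist_force: [1.3, -0.5, -0.2]
gripper_width: 1.001
```

View pics/w6.png

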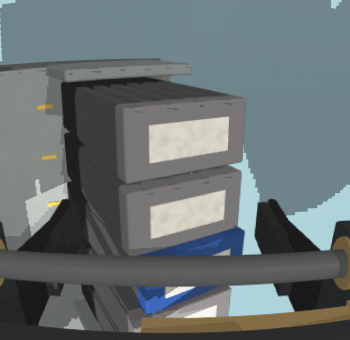

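```bash
python3 -m inch '[{"hand":0,"slide":[-0.1,0,0],"yaw":0},{"hand":0,"slide":[-0.15,0.01,0],"yaw":0},{"hand":0,"slide":[-0.15,0.01,0],"yaw":0}]'
python3 - <<'E'
from h import *
s=sense();b=capture("top").astype(int);w=capture("wrist").astype(int);cv2.imwrite("pics/t7.png",b);cv2.imwrite("pics/w7.png",w);cv2.imwrite("pics/s7.png",capture("scene"))
Y,X=np.mgrid[:480,:640]
o=np.array([.5676,.0094]);x=np.array([np.cos(np.radians(-2.65)),np.sin(np.radians(-2.65))]);y=np.array([-x[1],x[0]])
rk=lambda p:(((p[:2]-o)@x*1000).round(1).item(),((p[:2]-o)@y*1000).round(1).item())
m=(w[...,0]-w[...,2]>50)&(X>250)&(X<420)&(Y>270)&(Y<420)
for i,st,c,r in blobs(m,50): print("blue wrist",st,c, [ (q.round(0).tolist(),rk(onz("wrist",q,.1245,s))) for q in cv2.boxPoints(r)])
m=(w.min(2)>120)&(X>270)&(X<420)&(Y>180)&(Y<420)
for i,st,c,r in blobs(m,50): print("lab wrist",st,c,rk(onz("wrist",r[0],.1245,s)))
E
```

```text
time_s: 16.23
tcp_pos: [0.5313, 0.0107, 0.1487]
ee_rot: [[-0.047, -0.999, 0.002], [-0.999, 0.047, 0.0], [-0.0, -0.002, -1.0]]
wrist_force: [3.2, -0.2, 0.1]
gripper_width: 1.002
blue wrist [ 288  305  107   31 1579] [354.79670678 324.569981  ] [([287.0, 308.0], (-26.3, -21.1)), ([394.0, 305.0], (-64.2, -22.1)), ([395.0, 334.0], (-65.7, -9.7)), ([288.0, 337.0], (-26.1, -8.7))]
blue wrist [288 367  76  27 999] [313.64164164 377.16016016] [([288.0, 367.0], (-25.5, 5.5)), ([363.0, 367.0], (-54.6, 5.6)), ([363.0, 393.0], (-55.5, 19.5)), ([288.0, 393.0], (-24.9, 19.3))]
lab wrist [ 376  221   38  114 1829] [396.61290323 281.18425369] (-64.4, -32.7)
lab wrist [ 297  268   77   50 2490] [334.57710843 292.46987952] (-43.3, -27.2)
lab wrist [362 328  18   8  80] [372.6125 332.35  ] (-56.5, -10.8)
lab wrist [ 311  364  109   34 2343] [378.02347418 383.10798122] (-55.9, 13.1)
lab wrist [316 366  27  12 182] [325.88461538 369.98901099] (-41.4, 7.3)
lab wrist [278 403  13   9  73] [284.20547945 408.32876712] (-22.8, 27.6)[ WARN:0@3.016] global loadsave.cpp:1063 imwrite_ Unsupported depth image for selected encoder is fallbacked to CV_8U.
```

```bash
python3 -m inch '[{"hand":0,"slide":[0.4,-0.02,0],"yaw":0},{"hand":0,"slide":[0.8,-0.04,0],"yaw":0},{"hand":0,"slide":[0.8,-0.04,2],"yaw":0},{"hand":0,"slide":[0.8,-0.04,5],"yaw":0},{"hand":0,"slide":[0.8,-0.04,9],"yaw":0},{"hand":0,"slide":[0.8,0,14],"yaw":0.1},{"hand":0,"slide":[2,2,14],"yaw":0.27},{"hand":0,"slide":[3.5,4,14],"yaw":0.44},{"hand":0,"slide":[5,6,14],"yaw":0.61},{"hand":0,"slide":[6.8,9,14],"yaw":0.78}]'
python3 -m inch '[{"hand":0,"slide":[0,0,0],"yaw":0.17},{"hand":0,"slide":[0,0,0],"yaw":0.34},{"hand":0,"slide":[0,0,0],"yaw":0.51},{"hand":0,"slide":[0,0,0],"yaw":0.68},{"hand":0,"slide":[0,0,0],"yaw":0.79},{"hand":0,"slide":[0,0,0],"yaw":0.79},{"hand":0,"slide":[0,0,0],"yaw":0.79}]'
python3 - <<'E'
from h import *
s=sense();b=capture("top");w=capture("wrist").astype(int);cv2.imwrite("pics/t8.png",b);cv2.imwrite("pics/w8.png",w.astype(np.uint8));b=b.astype(int)
print(s["tcp_pos"],yaw(s))
Y,X=np.mgrid[:480,:640]
o=np.array([.5676,.0094]);x=np.array([np.cos(np.radians(-2.65)),np.sin(np.radians(-2.65))]);y=np.array([-x[1],x[0]])
rk=lambda p:(((p[:2]-o)@x*1000).round(1).item(),((p[:2]-o)@y*1000).round(1).item())
for i,st,c,r in blobs((b.min(2)>100)&(X>192)&(X<300)&(Y>248)&(Y<290),50): print("label",st,c.round(1),np.round(r[1],1),rk(onz("top",r[0],.1245)))
for i,st,c,r in blobs((b[...,0]-b[...,2]>50)&(X>192)&(X<300)&(Y>240)&(Y<290),20): print("blue",st,c.round(1),r)
for i,st,c,r in blobs((w[...,2]>100)&(w[...,1]<60)&(w[...,0]<60),40): print("red",st,c.round(1),rk(onz("wrist",c,.152,s)))
for i,st,c,r in blobs((w.max(2)<70)&(Y>180)&(Y<215)&(X>200)&(X<500),15,200): print("hole",st,c.round(1),rk(onz("wrist",c,.1037,s)))
for i,st,c,r in blobs((w[...,2]-w[...,0]>60)&(w[...,1]-w[...,0]>35)&(Y<240),20): print("gold",st,c.round(1),rk(onz("wrist",c,.125,s)))
E
```

```text
time_s: 17.62
tcp_pos: [0.5981, 0.1006, 0.2877]
ee_rot: [[0.672, -0.74, -0.003], [-0.74, -0.672, -0.001], [-0.001, 0.003, -1.0]]
wrist_force: [0.4, -0.1, 0.1]
gripper_width: 1.001
time_s: 18.5
tcp_pos: [0.5982, 0.1004, 0.288]
ee_rot: [[0.999, -0.05, -0.001], [-0.05, -0.999, -0.0], [-0.001, 0.0, -1.0]]
wrist_force: [0.2, 0.1, -0.0]
gripper_width: 0.998
[0.59821768 0.10041857 0.28795404] -92.84026200344088
label [193 250  18  24 219] [204.1 261.1] [23. 17.] (-39.3, 59.6)
label [221 256   9  19 155] [225.4 264.8] [18.  8.] (-42.4, 27.5)
label [242 256   9  19 164] [245.8 265. ] [18.  8.] (-40.9, -0.9)
label [193 259  41  31 439] [206.6 281.1] [40. 30.] (-55.4, 42.9)
label [261 258   9  20 154] [265.1 267. ] [19.  8.] (-42.9, -26.9)
label [281 259   9  20 159] [284.7 268. ] [19.  8.] (-42.8, -54.1)
blue [238 249  17  32 306] [246.3 264. ] ((246.0, 264.5), (31.0, 16.0), 90.0)
red [ 296  226   34   49 1257] [314.4 250.8] (27.3, 95.5)
gold [391   0  65  46 944] [423.8  29.3] (177.7, 20.1)
gold [414   0   9   7  50] [417.9   2.4] (197.8, 23.9)
gold [ 512    0   91   31 1613] [571.3  11.1] (216.3, -108.8)
gold [401  15   9   8  60] [405.   18.5] (184.5, 33.4)
gold [302 208   8  19  78] [305.3 218.2] (42.0, 102.2)
gold [316 213   8  13  67] [319.9 219.1] (41.3, 91.9)
```

```bash
python3 -m inch '[{"hand":0,"slide":[0.3,0.45,-2.5],"yaw":0},{"hand":0,"slide":[0.3,0.45,-5],"yaw":0},{"hand":0,"slide":[0.3,0.45,-7],"yaw":0},{"hand":0,"slide":[0.3,0.45,-8.2],"yaw":0},{"hand":0,"slide":[0.3,0.45,-8.2],"yaw":0},{"hand":0.4,"slide":[0.3,0.45,-8.2],"yaw":0},{"hand":0.6,"slide":[0.3,0.45,-8.2],"yaw":0},{"hand":0.6,"slide":[0.3,0.45,-8.2],"yaw":0}]'
python3 - <<'E'
from h import *
s=sense();w=capture("wrist");cv2.imwrite("pics/w9.png",w);print(s["wrist_force"],s["gripper_width"])
w=w.astype(int);Y,X=np.mgrid[:480,:640]
for i,st,c,r in blobs((w[...,2]>90)&(w[...,1]<60)&(w[...,0]<60),40):
    p=onz("wrist",c,.152,s);print("red",st,c.round(1),(s["ee_rot"].T@(p-s["tcp_pos"])*1000).round(1))
E
```

```text
time_s: 19.6
tcp_pos: [0.6017, 0.1051, 0.207]
ee_rot: [[0.999, -0.048, 0.001], [-0.048, -0.999, 0.0], [0.001, -0.0, -1.0]]
wrist_force: [0.1, 0.4, 0.4]
gripper_width: 0.742
[0.10650939 0.40755122 0.43585928] 0.7415797222753322
red [ 298  282   48   54 2345] [321.5 310.6] [ 2.   0.9 55. ]
```

View pics/w9.png

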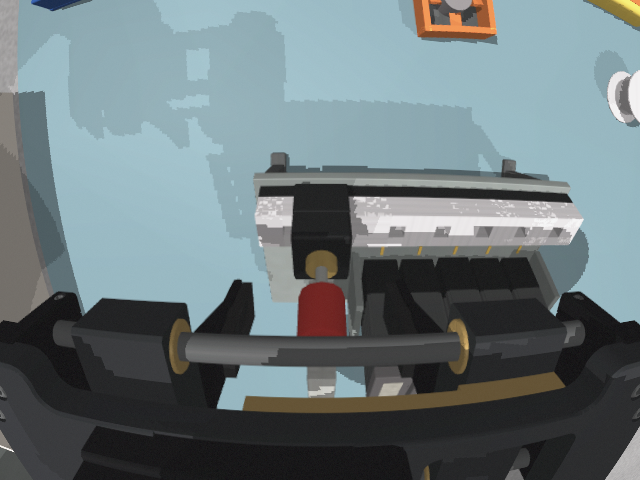

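```bash
python3 -m inch '[{"hand":0.6,"slide":[0,-0.1,-0.1],"yaw":0},{"hand":0.7,"slide":[0,-0.1,-0.1],"yaw":0},{"hand":1,"slide":[0,-0.1,-0.1],"yaw":0},{"hand":1,"slide":[0,-0.1,-0.1],"yaw":0},{"hand":1,"slide":[0,-0.1,-0.1],"yaw":0},{"hand":1,"slide":[0,-0.1,-0.1],"yaw":0},{"hand":1,"slide":[0,-0.1,-0.1],"yaw":0}]'
```

```text
time_s: 20.52
tcp_pos: [0.6015, 0.104, 0.2053]
ee_rot: [[0.999, -0.048, -0.0], [-0.048, -0.999, -0.0], [-0.0, 0.0, -1.0]]
wrist_force: [0.9, -0.2, -0.6]
gripper_width: 0.245
```

```bash
python3 -m inch '[{"hand":1,"slide":[-0.14,0.01,0.26],"yaw":0},{"hand":1,"slide":[-0.28,0.01,0.53],"yaw":0},{"hand":1,"slide":[-0.42,0.02,0.8],"yaw":0},{"hand":1,"slide":[-0.57,0.03,1.07],"yaw":0},{"hand":1,"slide":[-0.57,0.03,1.07],"yaw":0},{"hand":1,"slide":[-0.57,0.03,1.07],"yaw":0}]'
```

```text
time_s: 21.28
tcp_pos: [0.5958, 0.1043, 0.216]
ee_rot: [[0.999, -0.048, 0.0], [-0.048, -0.999, -0.0], [0.0, 0.0, -1.0]]
wrist_force: [3.2, -1.4, -4.7]
gripper_width: 0.243
```

```bash
python3 -m inch '[{"hand":1,"slide":[-0.02,-0.4,0],"yaw":0},{"hand":1,"slide":[-0.06,-1.3,0],"yaw":0},{"hand":1,"slide":[-0.11,-2.4,0],"yaw":0},{"hand":1,"slide":[-0.17,-3.6,0],"yaw":0},{"hand":1,"slide":[-0.22,-4.8,0],"yaw":0},{"hand":1,"slide":[-0.28,-6,0],"yaw":0},{"hand":1,"slide":[-0.33,-7.2,0],"yaw":0},{"hand":1,"slide":[-0.39,-8.4,0],"yaw":0},{"hand":1,"slide":[-0.43,-9.2,0],"yaw":0},{"hand":1,"slide":[-0.44,-9.4,0],"yaw":0}]'
python3 - <<'E'
from h import *
s=sense();w=capture("wrist");t=capture("scene");b=capture("top");cv2.imwrite("pics/w10.png",w);cv2.imwrite("pics/s10.png",t);cv2.imwrite("pics/t10.png",b)
w=w.astype(int);Y,X=np.mgrid[:480,:640]
o=np.array([.5676,.0094]);x=np.array([np.cos(np.radians(-2.65)),np.sin(np.radians(-2.65))]);y=np.array([-x[1],x[0]])
rk=lambda p:(((p[:2]-o)@x*1000).round(1).item(),((p[:2]-o)@y*1000).round(1).item())
print("tcp",rk(s["tcp_pos"]),s["tcp_pos"][2])
for i,st,c,r in blobs((w[...,2]>90)&(w[...,1]<60)&(w[...,0]<60),40): print("red",st,c.round(1),rk(onz("wrist",c,.162,s)))
for i,st,c,r in blobs((w.max(2)<85)&(Y>205)&(Y<250)&(X>100)&(X<560),20,250): print("hole",st,c.round(1),rk(onz("wrist",r[0],.1037,s)))
for i,st,c,r in blobs((w[...,2]-w[...,0]>50)&(w[...,1]-w[...,0]>25)&(Y<300)&(Y>200)&(X>100)&(X<560),8): print("gold",st,c.round(1),rk(onz("wrist",c,.08,s)),rk(onz("wrist",c,.125,s)))
E
```

```text
time_s: 22.52
tcp_pos: [0.5913, 0.0097, 0.216]
ee_rot: [[0.999, -0.048, -0.0], [-0.048, -0.999, -0.0], [-0.0, 0.0, -1.0]]
wrist_force: [2.3, 1.8, -6.0]
gripper_width: 0.238
tcp (23.7, 1.4) 0.21603800452604477
red [ 294  283   49   53 2285] [318.3 310.9] (26.1, 2.0)
hole [416 242   5   8  22] [418.  246.5] (36.4, -57.2)
hole [231 247  33   3  70] [245.8 248.4] (35.1, 44.1)
hole [379 247  33   3  98] [394.8 248. ] (35.0, -43.1)
gold [243 234   5   9  28] [245.2 238.1] (33.5, 49.8) (48.2, 40.3)
gold [281 234   4   9  33] [282.6 237.7] (33.7, 25.1) (48.3, 20.5)
gold [304 234  29  26 477] [318.3 245.3] (28.5, 2.1) (44.2, 2.0)
gold [358 234   4   9  29] [359.6 238. ] (33.4, -24.5) (48.1, -19.3)
gold [395 234   4   8  23] [396.8 237.7] (33.7, -49.1) (48.3, -39.1)
```

```bash
python3 -m inch '[{"hand":1,"slide":[-0.01,-0.1,0],"yaw":0},{"hand":1,"slide":[-0.01,-0.17,0],"yaw":0},{"hand":1,"slide":[-0.01,-0.17,0],"yaw":0}]'; python3 -m inch '[{"hand":1,"slide":[0.08,0,-0.15],"yaw":0},{"hand":1,"slide":[0.16,0,-0.3],"yaw":0},{"hand":1,"slide":[0.24,0,-0.45],"yaw":0},{"hand":1,"slide":[0.24,0,-0.45],"yaw":0}]'
```

```text
time_s: 23.05
tcp_pos: [0.5913, 0.0089, 0.216]
ee_rot: [[0.999, -0.048, 0.0], [-0.048, -0.999, 0.0], [0.0, -0.0, -1.0]]
wrist_force: [2.2, 0.7, -5.6]
gripper_width: 0.244
time_s: 23.55
tcp_pos: [0.5938, 0.0086, 0.2114]
ee_rot: [[0.999, -0.048, -0.0], [-0.048, -0.999, -0.0], [-0.0, 0.0, -1.0]]
wrist_force: [2.6, 1.3, -4.9]
gripper_width: 0.24
```

```bash
python3 -m inch '[{"hand":1,"slide":[0.08,0,-0.15],"yaw":0},{"hand":1,"slide":[0.16,0,-0.3],"yaw":0},{"hand":1,"slide":[0.24,0,-0.45],"yaw":0},{"hand":1,"slide":[0.3,-0.01,-0.57],"yaw":0},{"hand":1,"slide":[0.3,-0.01,-0.57],"yaw":0}]'
```

```text
time_s: 24.18
tcp_pos: [0.5967, 0.0085, 0.2058]
ee_rot: [[0.999, -0.048, -0.0], [-0.048, -0.999, -0.0], [-0.0, 0.0, -1.0]]
wrist_force: [1.6, 1.2, -3.6]
gripper_width: 0.243
```

```bash
python3 -m inch '[{"hand":0.5,"slide":[0,0,0],"yaw":0},{"hand":0.4,"slide":[0,0,0],"yaw":0},{"hand":0.3,"slide":[0,0,0],"yaw":0},{"hand":0.3,"slide":[0,0,0],"yaw":0},{"hand":0.3,"slide":[0.2,0,2],"yaw":0},{"hand":0.3,"slide":[0.2,0,5],"yaw":0},{"hand":0.2,"slide":[0.2,0,9],"yaw":0},{"hand":0,"slide":[0,4,11],"yaw":0},{"hand":0,"slide":[-3,10,11],"yaw":0},{"hand":0,"slide":[-6,16,11],"yaw":0}]'
python3 -m inch '[{"hand":0,"slide":[-2,6,0],"yaw":0},{"hand":0,"slide":[-4,12,0],"yaw":0},{"hand":0,"slide":[-6,18,0],"yaw":0},{"hand":0,"slide":[-8,24,0],"yaw":0},{"hand":0,"slide":[-8,24,0],"yaw":0}]'
python3 - <<'E'
from h import *
t=capture("scene");b=capture("top");cv2.imwrite("pics/s11.png",t);cv2.imwrite("pics/t11.png",b)
cv2.imwrite("pics/m11.png",np.hstack([cv2.resize(t[180:325,310:465],(480,450),interpolation=2),cv2.resize(b[165:300,190:310],(320,450),interpolation=2)]))
a=t.astype(int);c0=cv2.imread("pics/s0.png").astype(int);b=b.astype(int);Y,X=np.mgrid[:480,:640]
m=lambda a:(a[...,2]>110)&(a[...,1]<70)
k=[]
for im,roi in((a,(X>320)&(X<460)&(Y>180)&(Y<330)),(b,(X>150)&(X<310)&(Y>170)&(Y<245))):
    for i,st,c,r in blobs(m(im)&roi,30): print(st,c);k.append(c)
o=np.array([.5676,.0094]);x=np.array([np.cos(np.radians(-2.65)),np.sin(np.radians(-2.65))]);y=np.array([-x[1],x[0]])
p=tri(ray("scene",k[0]),ray("top",k[1]));print(p,(p[:2]-o)@x,(p[:2]-o)@y)
rk=lambda p:(((p[:2]-o)@x*1000).round(1).item(),((p[:2]-o)@y*1000).round(1).item())
for i,st,c,r in blobs((b.min(2)>100)&(X>192)&(X<300)&(Y>248)&(Y<290),30): print("label",st,c.round(1),rk(onz("top",r[0],.1245)))
E
```

```text
time_s: 25.42
tcp_pos: [0.5401, 0.1615, 0.3162]
ee_rot: [[0.999, -0.049, 0.001], [-0.049, -0.999, 0.0], [0.001, -0.0, -1.0]]
wrist_force: [0.7, 1.5, 0.1]
gripper_width: 0.979
time_s: 26.05
tcp_pos: [0.4591, 0.4039, 0.3152]
ee_rot: [[0.999, -0.043, -0.0], [-0.043, -0.999, -0.0], [-0.0, 0.0, -1.0]]
wrist_force: [0.1, -0.2, 0.3]
gripper_width: 1.0
[367 214  14  17 192] [374.08854167 221.984375  ]
[236 207  16  15 197] [243.62436548 214.0964467 ]
[0.59313304 0.01156216 0.14869852] 0.025405770444462242 0.0033403606677329415
label [239 249  10  27 242] [243.1 261.9] (-37.0, 2.7)
label [200 254  11  21 212] [205.4 263.9] (-42.4, 54.6)
label [220 255  11  21 213] [225.4 264.8] (-42.4, 27.5)
label [260 257  11  21 213] [264.7 266.8] (-42.2, -26.8)
label [280 258  11  21 210] [284.6 268. ] (-42.1, -54.0)
```

View pics/m11.png

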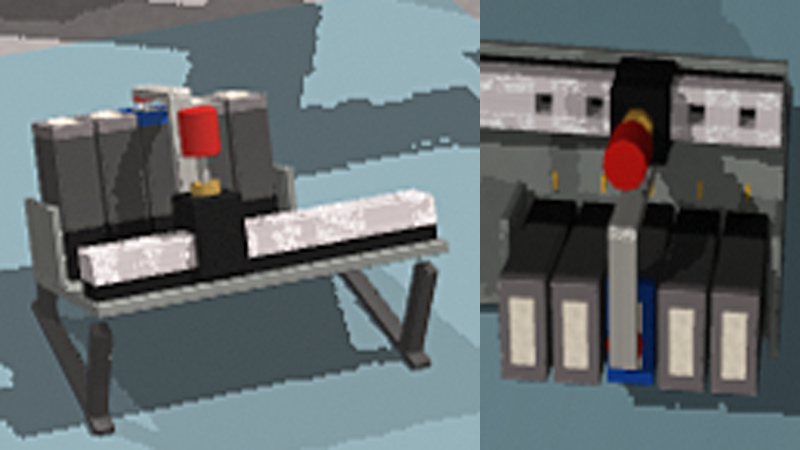

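```bash
python3 -c "
from station import *
print(finish_job())"
```

```text
the job is handed in; nothing more can be done
None
```

I fitted the spare module in the middle bay and locked the keeper over it, then handed the job in at about 26 s with the gripper clear of everything.

- **Fitting the module:** The tool cannot tilt, so I set the module upright on its uphill bottom edge. I then opened the jaws slowly so it tipped down onto the deck. It came to rest about 5 mm uphill, so I pushed it back towards the stop with one fingertip until the force rose to about 3 N.
- **Keeper:** I pulled the plunger about 12 mm, slid the keeper about 97 mm to the middle hole and lowered the pin in.

What the last checks showed:
- **Plunger:** The spring was still pulling on the gripper at every stage of lowering, down to about 4 N at the end, so the pin had not caught on the tube. The knob is back at its starting height: 148.7 mm, against 147.9 mm at the start.
- **Arm:** The last picture shows the arm over the blue cap.
- **Neighbours:** All four labels are within about 1 mm of where they were at the start.
- **Spare module:** Its top looks level with the neighbours. I judged that from one small picture and could not see its base on the deck.
- **One disagreement:** After the push, before the arm covered it, the cap still measured 1.5 to 2 mm uphill of the neighbours' line. I left it there, because the rising force suggested it was already against the stop.

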